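# Refit the twelve-well sample carousel onto its drive pin and hold it home

## Robot

A 7-joint arm with a two-finger parallel gripper is mounted at the origin on the work surface. World frame = base frame: x ahead of the robot, y to its left, z up, the work surface at z = 0. Lengths are in m, angles in rad, forces in N, time in s.
With the tool pointing down it reaches from about 0.4 to 0.85 m from the base axis. Payload 10.4 kg.
Tool frame: the origin (TCP) lies between the finger pads; the fingertips stand manip.tcp_to_tips ahead of it and the grasp point (between the pads) lies 2 mm behind it (manip.tcp_to_tips is the distance from the TCP to the fingertips, in m); y points along the fingers, z is the direction in which the jaws open and shut, and the axes are right-handed (so a half turn about y gives the same grasp; the last joint's range is limited). The gripper opens to 85 mm and grips with 20 to 120 N. Pads are 22 mm wide; open, the fingers measure 114 mm over their backs; the gripper's body (76 mm by 85 mm) begins 54 mm behind the grasp point. The pads swing forward as they close: fully open they stand 13 mm farther back than shut.
Start: joints at [1.306, 0.332, -0.065, 1.46, 0.022, 1.35, -0.088], TCP at [0.15, -0.607, 0.248] pointing down, gripper open.
Joint ranges: [-2.6, 2.6], [-0.5, 2.12], [-1.47, 1.34], [0.16, 2.42], [-1.27, 4.41], [0.06, 2.06], [-2.6, 2.6]. Speed limits (rad/s): [2.22, 2.22, 2.79, 2.79, 3.14, 3.14, 3.14].

## Interface

Orientations are given as a unit quaternion [x, y, z, w].
In Python, from workcell import manip gives the robot as it stands. The module is installed in compiled form; this text tells all that it offers.
- The arm moves only by the tool move_arm, never from a script. Its argument "increments" is a list of rows, each an object with "offset": the shift along the tool's x, y, z in m, a list of three; "yaw": the turn about the tool's y in degrees; "jaw": the closure in counts, from 0 (fully open) to 255 (shut). In form: [{"offset": [tx, ty, tz], "yaw": yaw, "jaw": jaw}, ...]. A call has 1 to 10 rows; each row is the pose to reach, as a shift and turn from the pose measured when the call began, along the tool's axes at that moment; what a row does not reach only later rows make up. A row lasts 1/12 s, in which the tool goes at most 41.7 mm and 7.16 degrees, less where a joint would pass 70% of its speed; a pose out of reach is approached as far as the arm can. A call with a gripper value outside its range is refused whole. The fingers move at their own pace and stop on an object; "squeeze" is the grip in N (left out, the last holds). Time passes only in rows, so rows that repeat a pose let the fingers close. It gives the time, the measured TCP pose, the force and the opening at its end, in the units of the state.
- manip.get_obs(): the state, without advancing time (a new reading comes with each control period).
- manip.camera(name): name is "scene" or "top" or "wrist"; returns a dict with "pixels" (400x640x3 uint8, red, green, blue), "depth" (400x640 float32, m along the optical axis (not along the pixel's ray), 0 where there is no reading), "intrinsics" (3x3 intrinsics, pixels), "R" (3x3) and "t" (3): a world point X has camera coordinates R X + t; the wrist camera has in their place "mount" (4x4, takes a point from camera to tool coordinates, whose origin is the TCP and whose axes are the tool frame's). Camera axes: x right, y down, z forward; pixel columns grow to the right and rows downward; lengths in m; the calibration is good to about 2 mm. A picture is of the moment at which its call begins: read the wrist's pose just before it.
- manip.hand_in(): hands the job in, once; it reports no verdict.
Trained networks look in a picture, given as the dict that the camera call returned (one of the last four; its "shot" number tells which), for a name from the list of things; names that differ only in an ending like _2 or _b are one class to them, and where a whole thing is asked for, a point or a joint stands for the part that bears it (a point fixed in the world has none). Each returns a list of dicts, best first, with "confidence" (0 to 1); they miss things now and then, are a little off and sometimes report something else, mostly with a low value. They report only what shows in the picture. A call takes as long as a camera call. They do not tell look-alikes from the thing itself.
- manip.recognise(picture, query): "bbox" ([left, top, right, bottom] in pixels, round what is visible of it).
- manip.spot_point(picture, query): "centre" ([column, row] in pixels: a listed point, or the origin of a listed thing).
The state is a dict: "clock": time; "joint_pos": joint angles; "joint_velocities": joint speeds; "tau": joint torques, N m; "position": TCP position; "ee_rot": TCP orientation; "ft_force": force on the tool from outside, world axes, zero at the start; "torque": the same for the moment, N m; "grip_width": opening from 0.0 (shut) to 1.0 (fully open).
Only numpy, scipy, OpenCV 4.12 (cv2) and the standard library are available. Lean on these libraries where they do the work, as an engineer would, in place of code of your own. Each camera call takes 0.05 s, during which the arm holds its last target. There are 200 camera calls.

## Task

Pull the empty steel twelve-well carousel by its handle up off the ball catch of its white parking stand, lower it onto the drive unit's spindle and turn it until its locating slot (under the red mark) drops over the brass pin on the turntable, without ramming it. Then press it down against the sprung seat until it is fully home, and finish like that, still gripping the handle and pressing it home, so that I can tighten the clamp screw. Leave the beaker, the two tubes and the stopper where they stand.

Things in the scene. Friction and masses are not known exactly. Their poses are not given: they have to be found in the camera images.
- carousel_grip (a point): centre of the carousel's black handle bar: 60 mm long (x), 14 mm wide (y), 20 mm high (z), on a 14 mm post, 78 mm above the carousel's underside and 37 mm above its top plate. Grip it across its 14 mm width. x axis: along the bar towards the red mark and the locating slot; z up. The carousel is a rigid steel drum 181 mm across with twelve wells, 41 mm high without the handle, about 0.5 kg (it varies by a fifth)
- carousel_base (a point): centre of the carousel's underside, at the mouth of its 20 mm bore (10 mm deep, hollow hub above it), same axes as the grip. Parked, it lies 35 mm above the counter
- carousel_slot (a point): centre of the locating slot in the flat underside, 45 mm from the bore's axis along the carousel's +x, right below the red dot on the top plate: 11 mm wide across, 14 mm long radially, through the 6 mm flange. It cannot be seen from above
- stand: white parking stand, fixed, origin on the counter at its centre; flat rest 35 mm above the counter, 18 mm spindle ending 71 mm above the counter. Two sprung balls in the spindle hold the parked carousel down: about 10 N besides its weight, over the first few mm of a straight pull upward; after that it lifts freely. The carousel may stand there at any yaw
- turntable: round aluminium turntable, 124 mm across, on the white drive unit (fixed, 172 mm across, black clamp knob at its side); origin at the centre of the table's flat top, 60 mm above the counter; z up, x axis from the spindle towards the brass pin. Its motor holds it: it gives way only to more than about 13 N sideways at the pin
- spindle_top (a point): top centre of the drive's 18 mm spindle, 36 mm above the turntable's top; its upper 10 mm taper to 8 mm
- pin_top (a point): top of the brass locating pin, 8 mm across, with a small chamfer, 45 mm from the spindle's axis, 13 mm above the turntable's top. It enters the slot; the carousel's underside rides on it when slot and pin are not in line
- seat (a joint): travel of the blue sprung seat ring round the drive's spindle, 0 to about 0.005 m, growing as it is pushed down. Free, the ring stands 5 mm above the turntable's top: the carousel drops over the pin onto it and rests there. It resists from about 8 N and needs about 14 N in all (the carousel's weight included) to go the 5 mm down until the underside lies on the turntable, and springs back up when let go
- beaker_mid (a point): squat clear glass beaker, 73 mm across, 64 mm high; point half-way up its axis. Not to be disturbed
- tube_a_mid (a point): upright clear centrifuge tube with green screw cap, 34 mm across, 114 mm high; point half-way up. Not to be disturbed
- tube_b_mid (a point): second upright green-capped tube, same sizes. Not to be disturbed
- stopper_mid (a point): black rubber stopper standing on its narrow end, 33 mm across, 28 mm high; point half-way up. Not to be disturbed
Not all that is in view belongs to the job. Leave any pink look-alike of the part that bears carousel_grip alone.

How it is judged:
On the way, in this order (a step that is already met when the one before it is completed fails the run):
1. the carousel is pulled clear above the parking stand's spindle (z of carousel_base in the frame of stand above 0.075 m), for 0.1 s.
2. the carousel has dropped over the locating pin, down to the sprung seat (horizontal distance between carousel_slot and pin_top below 0.004 m and horizontal distance between carousel_base and turntable below 0.003 m and z of carousel_base in the frame of turntable below 0.008 m and angle between carousel_base's own z axis and vertical below 0.06 rad), for 0.05 s.
At the end, for the whole second after the job is handed in: Carousel over spindle and pin (slot within 4 mm of pin, bore within 3 mm of axis, level to 0.03 rad), underside within 1.5 mm of the turntable, seat pushed down over 3.5 mm, the fingers still round the handle bar (grasp point within 24 mm of its centre, over 3 N) (value of joint seat above 0.0035 m and horizontal distance between carousel_slot and pin_top below 0.004 m and horizontal distance between carousel_base and turntable below 0.003 m and z of carousel_base in the frame of turntable below 0.0015 m and angle between carousel_base's own z axis and vertical below 0.03 rad and distance between the grasp point and carousel_grip below 0.024 m and contact force between the fingers and carousel above 3 N); the arm keeps its last pose, push and grip.
It fails at once if the carousel is rammed onto the drive (over 60 N) (contact force between carousel and turntable above 60 N).
It fails at once if a bystander is moved more than 20 mm or knocked over (distance of any of beaker_mid, tube_a_mid, tube_b_mid, stopper_mid from where it was at the start of the episode above 0.02 m or angle between any of tube_a_mid, tube_b_mid, beaker_mid, stopper_mid's own z axis and vertical above 0.35 rad).
It also fails if it takes over 53 s, if anything falls off the work surface, if the arm or the gripper's body presses on something with over 40 N, if the wrist force passes 120 N, or if a joint passes its speed limit or range.

## Working session

There is one attempt and no reset: what is moved stays moved. The work goes in short steps, Python scripts to look and compute and a tool call to move; the robot and the scene stay as the last step left them, time stands still between calls to the robot, and variables do not carry over. Pictures are saved under pics/ and viewed, about 8 in all and at most 12, crops included, and the job is handed in when it is done.

Besides the shell and the picture viewer there is one more tool, called after "Call:" by a JSON object that holds its "op" and its "data", one argument or row to a line. move_arm: Moves the arm, as the interface text tells. Its arguments: {"type":"object","properties":{"increments":{"type":"array","items":{"type":"object","properties":{"offset":{"type":"array","items":{"type":"number"}},"yaw":{"type":"number"},"jaw":{"type":"number"}}}},"squeeze":{"type":"number"}},"required":["increments"]}

```bash
mkdir -p pics; cat > h.py <<'E'
import numpy as np, cv2
from scipy.spatial.transform import Rotation as Ro
from workcell import manip
def w(pic,uv,z=None,d=None,obs=None):
    """world point from pixel, by plane height z or depth d"""
    K=pic["intrinsics"]; r=np.linalg.solve(K,[uv[0],uv[1],1.])
    if "R" in pic: R=pic["R"].T; o=-R@pic["t"]
    else:
        M=np.array(pic["mount"]); T=Ro.from_quat(obs["ee_rot"]).as_matrix()
        R=T@M[:3,:3]; o=T@M[:3,3]+obs["position"]
    v=R@r
    s=d if d is not None else (z-o[2])/v[2]
    return o+s*v
def dep(pic,uv,k=1):
    u,v=int(round(uv[0])),int(round(uv[1])); p=pic["depth"][v-k:v+k+1,u-k:u+k+1]; p=p[p>0]
    return float(np.median(p)) if len(p) else None
def save(pic,n,crop=None,s=1):
    im=pic["pixels"][:,:,::-1]
    if crop: im=im[crop[1]:crop[3],crop[0]:crop[2]]
    cv2.imwrite(f"pics/{n}.png",cv2.resize(im,None,fx=s,fy=s,interpolation=cv2.INTER_CUBIC))
E
python3 - <<'E'
from h import *
np.set_printoptions(precision=4,suppress=True)
o=manip.get_obs(); print(o, manip.tcp_to_tips); print(Ro.from_quat(o["ee_rot"]).as_matrix())
ims=[]
for c in ["top","scene"]:
    p=manip.camera(c); ims.append(p["pixels"][:,:,::-1])
    for q in ["carousel_grip","carousel_base","stand","turntable","spindle_top","pin_top","beaker_mid","tube_a_mid","stopper_mid"]:
        for x in manip.spot_point(p,q)[:3]:
            uv=x["centre"]; d=dep(p,uv); print(c,q,np.round(uv,1),round(x["confidence"],2),w(p,uv,d=d) if d else None)
cv2.imwrite("pics/a.png",cv2.resize(np.vstack(ims),(480,600),interpolation=cv2.INTER_AREA))
cv2.imwrite("pics/top.png",ims[0])
E
```

```text
{'clock': 0.0, 'joint_pos': array([ 1.3064,  0.3329, -0.0647,  1.4609,  0.0216,  1.3499, -0.0885]), 'joint_velocities': array([ 0.0004, -0.0002, -0.0016,  0.001 , -0.    , -0.0011, -0.0004]), 'tau': array([ -0.0001, -62.5443,   0.0494, -39.1602,   0.0163,   0.0099,
         0.    ]), 'position': array([ 0.1496, -0.6065,  0.2475]), 'ee_rot': array([-0.0854,  0.7025, -0.7014,  0.0852]), 'ft_force': array([ 0.2353, -1.5752, -0.1467]), 'torque': array([ 0.0113,  0.035 , -0.0218]), 'grip_width': 0.9969834943206237} 0.017
[[-0.9709 -0.0004  0.2394]
 [-0.2394  0.0014 -0.9709]
 [ 0.0001 -1.     -0.0014]]
top carousel_grip [429.9 109. ] 0.91 [ 0.7767 -0.3058  0.0901]
top carousel_grip [437.3 328.3] 0.57 [ 0.1991 -0.3087  0.0888]
top turntable [232.5 199.4] 0.58 [0.5271 0.2211 0.0907]
top spindle_top [229.7 196.2] 0.64 [0.5354 0.2285 0.0921]
top spindle_top [225.9 183.5] 0.3 [0.5742 0.2451 0.0641]
top pin_top [224.2 186.8] 0.6 [0.5656 0.25   0.0612]
top beaker_mid [282.8 124.6] 0.76 [0.7583 0.0974 0.0052]
top tube_a_mid [371.1 116.8] 0.58 [ 0.7574 -0.1479  0.0805]
top stopper_mid [317.3 201.4]
[... 189 characters left out ...]
239. ] 0.67 [ 0.456  -0.2257  0.1197]
scene carousel_base [312.6 383.7] 0.95 [ 0.7954 -0.3074  0.0447]
scene carousel_base [251.4 253.9] 0.92 [ 0.4769 -0.2211  0.0764]
scene carousel_base [165.4 226.8] 0.83 [ 0.2301 -0.3254  0.0398]
scene stand [250.3 262.2] 0.88 [ 0.4942 -0.237   0.0761]
scene stand [390.3 182. ] 0.44 [0.5356 0.2139 0.065 ]
scene turntable [390.7 180.1] 0.7 [0.5325 0.2187 0.067 ]
scene spindle_top [392.4 169.4] 0.76 [0.502  0.2617 0.0585]
scene pin_top [406.6 181.4] 0.88 [0.5619 0.2541 0.0595]
scene beaker_mid [420.3 256.9] 0.83 [0.7333 0.1186 0.0039]
scene tube_a_mid [360.5 323.8] 0.65 [ 0.7803 -0.1571  0.0781]
scene stopper_mid [331.9 231.7] 0.69 [ 0.5325 -0.007   0.0286]
```

View pics/top.png

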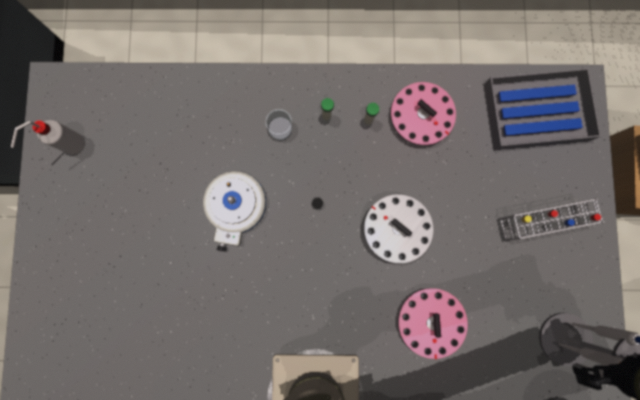

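Three carousels show in the top view: pink at (424,113), pink at (433,323), and steel/white at (399,228). The steel one is the real one. The drive is at (232,200), stopper at (317,203), tubes at (327,105) and (372,110), beaker at (279,124). Next is a close crop of the steel carousel and the drive.

```bash
python3 - <<'E'
from h import *
np.set_printoptions(precision=4,suppress=True)
p=manip.camera("top")
im=p["pixels"][:,:,::-1]
a=cv2.resize(im[185:270,355:440],(400,400),interpolation=cv2.INTER_CUBIC);b=cv2.resize(im[165:250,190:275],(400,400),interpolation=cv2.INTER_CUBIC)
cv2.imwrite("pics/b.png",np.hstack([a,b]))
print(manip.recognise(p,"carousel_grip")[:4],manip.recognise(p,"turntable")[:2])
hsv=cv2.cvtColor(im,cv2.COLOR_BGR2HSV)
m=((hsv[...,0]<8)|(hsv[...,0]>172))&(hsv[...,1]>140)&(hsv[...,2]>90)
m[:, :355]=0;m[:,440:]=0;m[:185]=0;m[270:]=0
n,l,s,c=cv2.connectedComponentsWithStats(m.astype(np.uint8))
for i in range(1,n): print("red",c[i],s[i,4],w(p,c[i],z=.076))
# dark bar
g=cv2.cvtColor(im,cv2.COLOR_BGR2GRAY)
D=p["depth"]
v,u=np.mgrid[185:270,355:440]
P=np.array([w(p,(x,y),d=D[y,x]) for x,y in zip(u.ravel(),v.ravel())])
k=(P[:,2]>.1); print("bar",k.sum(),P[k].mean(0)); c=np.cov(P[k,:2].T); print(np.linalg.eigh(c))
k2=(P[:,2]>.06)&(P[:,2]<.09);print("plate",P[k2].mean(0),P[k2].min(0),P[k2].max(0))
v,u=np.mgrid[165:250,190:275]
P=np.array([w(p,(x,y),d=D[y,x]) for x,y in zip(u.ravel(),v.ravel())])
for a,b in [(.08,.11),(.055,.075),(.03,.05)]:
    k=(P[:,2]>a)&(P[:,2]<b);print(a,k.sum(),P[k].mean(0),P[k].min(0),P[k].max(0))
E
```

```text
[{'bbox': [365.1, 192.5, 433.7, 262.8], 'confidence': 0.92}, {'bbox': [399.9, 290.9, 470.4, 357.9], 'confidence': 0.89}, {'bbox': [391.7, 79.9, 454.7, 146.4], 'confidence': 0.7}] [{'bbox': [212.6, 177.7, 256.4, 223.4], 'confidence': 0.61}]
red [385.3333 217.3333] 3 [ 0.4832 -0.1831  0.076 ]
bar 187 [ 0.4385 -0.1718  0.3356]
EighResult(eigenvalues=array([0.0002, 0.0092]), eigenvectors=array([[-0.9345, -0.3559],
       [-0.3559,  0.9345]]))
plate [ 0.4554 -0.2164  0.0762] [ 0.3658 -0.3068  0.0601] [ 0.5462 -0.1257  0.0872]
0.08 36 [0.5297 0.2278 0.0909] [0.523  0.2204 0.0811] [0.5369 0.2366 0.0983]
0.055 1579 [0.5298 0.2283 0.0615] [0.4697 0.168  0.0551] [0.5909 0.291  0.075 ]
0.03 1678 [0.5065 0.2265 0.0411] [0.3984 0.1442 0.0303] [0.6151 0.3122 0.0498]
```

View pics/b.png

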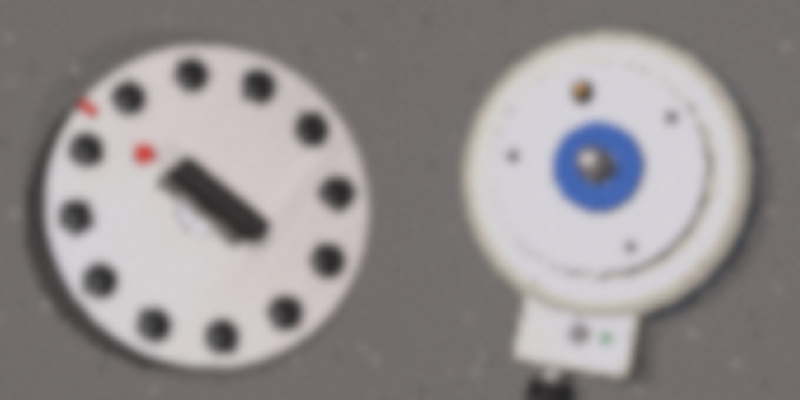

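Call:
{"op": "move_arm", "data": {
  "increments": [
    {"offset": [-0.016,0,-0.012],"yaw": -2,"jaw": 0},
    {"offset": [-0.047,0,-0.037],"yaw": -5,"jaw": 0},
    {"offset": [-0.079,0,-0.062],"yaw": -9,"jaw": 0},
    {"offset": [-0.11,0,-0.086],"yaw": -12,"jaw": 0},
    {"offset": [-0.142,0,-0.111],"yaw": -15,"jaw": 0},
    {"offset": [-0.174,0,-0.136],"yaw": -19,"jaw": 0},
    {"offset": [-0.205,0,-0.16],"yaw": -22,"jaw": 0},
    {"offset": [-0.236,0,-0.185],"yaw": -26,"jaw": 0},
    {"offset": [-0.268,0,-0.21],"yaw": -30,"jaw": 0},
    {"offset": [-0.3,0,-0.235],"yaw": -34,"jaw": 0}
  ]
}}

```text
clock: 1.98
position: [0.3855, -0.3052, 0.2486]
ee_rot: [0.288, -0.646, 0.646, -0.288]
ft_force: [0.3, -0.7, 0.4]
grip_width: 1.006
```

```bash
cat >> h.py <<'E'
def go(target,xdir=None):
    "tool-frame offset to world TCP target, and yaw (deg) to bring tool x to world angle xdir (deg)"
    o=manip.get_obs(); T=Ro.from_quat(o["ee_rot"]).as_matrix()
    print("offset",np.round(T.T@(np.array(target)-o["position"]),4),"toolx",round(np.degrees(np.arctan2(T[1,0],T[0,0])),2),
      "tilt",np.round(T[:2,1],4), "pos",np.round(o["position"],4),"f",np.round(o["ft_force"],1),"j7",o["joint_pos"][6])
    if xdir is not None: print("yaw",round((np.degrees(np.arctan2(T[1,0],T[0,0]))-xdir+180)%360-180,2))
E
python3 -c "
from h import *
go([.456,-.2165,.24],230)"
```

```text
offset [-0.1131  0.0086 -0.0068] toolx -131.96 tilt [ 0.0004 -0.0008] pos [ 0.3855 -0.3052  0.2486] f [ 0.3 -0.7  0.4] j7 -0.17415475428952554
yaw -1.96
```

Call:
{"op": "move_arm", "data": {
  "increments": [
    {"offset": [-0.035,0.003,-0.002],"yaw": -1,"jaw": 0},
    {"offset": [-0.07,0.006,-0.004],"yaw": -2,"jaw": 0},
    {"offset": [-0.1,0.009,-0.006],"yaw": -2,"jaw": 0},
    {"offset": [-0.113,0.009,-0.007],"yaw": -2,"jaw": 0},
    {"offset": [-0.113,0.009,-0.007],"yaw": -2,"jaw": 0}
  ]
}}

```text
clock: 2.4
position: [0.4578, -0.2129, 0.2397]
ee_rot: [0.3, -0.64, 0.64, -0.301]
ft_force: [-0.0, 0.3, -0.6]
grip_width: 1.002
```

```bash
python3 - <<'E'
from h import *
np.set_printoptions(precision=4,suppress=True)
o=manip.get_obs(); p=manip.camera("wrist"); save(p,"c")
for q in ["carousel_grip","carousel_slot"]:
    for x in manip.spot_point(p,q)[:2]: print(q,x,w(p,x["centre"],z=.113 if q[9]=='g' else .076,obs=o))
D=p["depth"]; im=p["pixels"][:,:,::-1]
v,u=np.mgrid[0:400:2,0:640:2]; 
P=np.array([w(p,(x,y),d=D[y,x],obs=o) for x,y in zip(u.ravel(),v.ravel())]); ok=D[v,u].ravel()>0
k=ok&(P[:,2]>.105)&(P[:,2]<.135)&(np.hypot(P[:,0]-.456,P[:,1]+.2165)<.08)
print("bar",k.sum(),P[k].mean(0),np.median(P[k,2]))
r=cv2.minAreaRect(P[k,:2].astype(np.float32)*1000);print(r)
k=ok&(P[:,2]>.07)&(P[:,2]<.082);print("plate",P[k].mean(0),P[k].min(0),P[k].max(0))
hsv=cv2.cvtColor(im,cv2.COLOR_BGR2HSV)
m=((hsv[...,0]<8)|(hsv[...,0]>172))&(hsv[...,1]>140)&(hsv[...,2]>90)
n,l,s,c=cv2.connectedComponentsWithStats(m.astype(np.uint8))
for i in range(1,n):
    if s[i,4]>8: print("red",c[i],s[i,4],w(p,c[i],z=.076,obs=o))
go([.456,-.2165,.111],230)
E
```

```text
carousel_grip {'centre': [311.3, 205.1], 'confidence': 0.58} [ 0.4536 -0.2204  0.113 ]
bar 354 [ 0.4568 -0.215   0.1228] 0.12332712708975829
((455.21710205078125, -216.74728393554688), (58.315277099609375, 12.324539184570312), 50.52611541748047)
plate [ 0.4582 -0.2129  0.0766] [ 0.2312 -0.3154  0.07  ] [ 0.5449 -0.1274  0.082 ]
red [309.6721  84.3689] 122 [ 0.5088 -0.1518  0.076 ]
red [309.8634 135.7702] 161 [ 0.4831 -0.1831  0.076 ]
offset [-0.0013  0.1286 -0.0002] toolx -130.02 tilt [ 0.0002 -0.0013] pos [ 0.4553 -0.2174  0.2396] f [ 0.6 -0.3  0.2] j7 -0.3847040887815504
yaw -0.02
```

View pics/c.png

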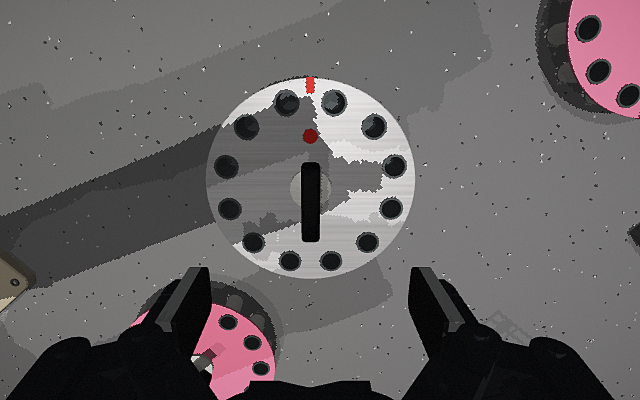

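The wrist view shows the steel carousel centred at about (311,178), the red dot at (310,136) and the bar at (311,203) along the tool's x. All three agree with the description, so I'm descending.

Call:
{"op": "move_arm", "data": {
  "increments": [
    {"offset": [-0.0005,0.03,-0.0003],"yaw": -0.5,"jaw": 0},
    {"offset": [-0.0005,0.065,-0.0003],"yaw": -0.5,"jaw": 0},
    {"offset": [-0.0005,0.1,-0.0003],"yaw": -0.5,"jaw": 0},
    {"offset": [-0.0005,0.12,-0.0003],"yaw": -0.5,"jaw": 0},
    {"offset": [-0.0005,0.128,-0.0003],"yaw": -0.5,"jaw": 0},
    {"offset": [-0.0005,0.128,-0.0003],"yaw": -0.5,"jaw": 60},
    {"offset": [-0.0005,0.128,-0.0003],"yaw": -0.5,"jaw": 120},
    {"offset": [-0.0005,0.128,-0.0003],"yaw": -0.5,"jaw": 255},
    {"offset": [-0.0005,0.128,-0.0003],"yaw": -0.5,"jaw": 255},
    {"offset": [-0.0005,0.128,-0.0003],"yaw": -0.5,"jaw": 255}
  ],
  "squeeze": 70
}}

```text
clock: 3.38
position: [0.4561, -0.2174, 0.1129]
ee_rot: [0.301, -0.639, 0.641, -0.302]
ft_force: [-0.7, -0.5, 1.2]
grip_width: 0.295
```

Call:
{"op": "move_arm", "data": {
  "increments": [
    {"offset": [0,0,0],"yaw": 0,"jaw": 255},
    {"offset": [0,0,0],"yaw": 0,"jaw": 255},
    {"offset": [0,0,0],"yaw": 0,"jaw": 255}
  ],
  "squeeze": 70
}}

```text
clock: 3.63
position: [0.4561, -0.2174, 0.1132]
ee_rot: [0.301, -0.638, 0.641, -0.302]
ft_force: [-2.1, 1.2, 2.9]
grip_width: 0.151
```

```bash
python3 - <<'E'
from h import *
o=manip.get_obs();print(o["grip_width"]);go([.4555,-.2168,.111],230.5)
E
```

```text
0.15090820044020403
offset [-0.0001  0.0022 -0.0008] toolx -129.52 tilt [ 0.002  -0.0026] pos [ 0.4561 -0.2174  0.1132] f [-2.1  1.2  2.9] j7 -0.43974159344007835
yaw -0.02
```

Opening is 0.151 (about 13 mm), so the bar is gripped. Now a gentle pull straight up.

Call:
{"op": "move_arm", "data": {
  "increments": [
    {"offset": [0,-0.003,0],"yaw": 0,"jaw": 255},
    {"offset": [0,-0.006,0],"yaw": 0,"jaw": 255},
    {"offset": [0,-0.01,0],"yaw": 0,"jaw": 255},
    {"offset": [0,-0.016,0],"yaw": 0,"jaw": 255},
    {"offset": [0,-0.024,0],"yaw": 0,"jaw": 255},
    {"offset": [0,-0.036,0],"yaw": 0,"jaw": 255},
    {"offset": [0,-0.05,0],"yaw": 0,"jaw": 255},
    {"offset": [0,-0.066,0],"yaw": 0,"jaw": 255},
    {"offset": [0,-0.08,0],"yaw": 0,"jaw": 255},
    {"offset": [0,-0.09,0],"yaw": 0,"jaw": 255}
  ],
  "squeeze": 70
}}

```text
clock: 4.47
position: [0.4566, -0.2173, 0.2059]
ee_rot: [0.301, -0.638, 0.642, -0.302]
ft_force: [1.0, 0.9, -4.4]
grip_width: 0.149
```

```bash
python3 - <<'E'
from h import *
np.set_printoptions(precision=4,suppress=True)
o=manip.get_obs();print(o["grip_width"])
t=manip.camera("top")
for q,z in [("pin_top",.073),("spindle_top",.096),("turntable",.06)]:
    for x in manip.spot_point(t,q)[:2]: print(q,x,w(t,x["centre"],z=z))
D=t["depth"]; im=t["pixels"][:,:,::-1]
# brass pixels
hsv=cv2.cvtColor(im,cv2.COLOR_BGR2HSV)[165:250,190:275]
m=((hsv[...,0]>8)&(hsv[...,0]<28)&(hsv[...,1]>90)).astype(np.uint8)
n,l,s,c=cv2.connectedComponentsWithStats(m)
for i in range(1,n): print("brass",c[i]+[190,165],s[i,4],w(t,c[i]+[190,165],z=.072))
go([.53,.228,.2],195); print(o["torque"])
p=manip.camera("wrist"); a=p["pixels"][:,:,::-1]; s=manip.camera("scene"); save(p,"d1")
cv2.imwrite("pics/d.png",np.vstack([cv2.resize(a,(480,300)),cv2.resize(s["pixels"][:,:,::-1],(480,300))]))
E
```

```text
0.14877485255160366
pin_top {'centre': [226.0, 182.1], 'confidence': 0.96} [0.5765 0.2432 0.073 ]
spindle_top {'centre': [229.9, 196.5], 'confidence': 0.9} [0.534  0.2272 0.096 ]
turntable {'centre': [229.6, 200.3], 'confidence': 0.94} [0.5289 0.2346 0.06  ]
brass [228. 184.] 1 [0.5715 0.2378 0.072 ]
offset [-0.3906  0.002  -0.2261] toolx -129.53 tilt [ 0.0021 -0.0029] pos [ 0.4558 -0.2172  0.2032] f [ 1.1  0.6 -5.8] j7 -0.39124215064005424
yaw 35.47
[ 0.0475 -0.0245 -0.047 ]
```

View pics/d.png

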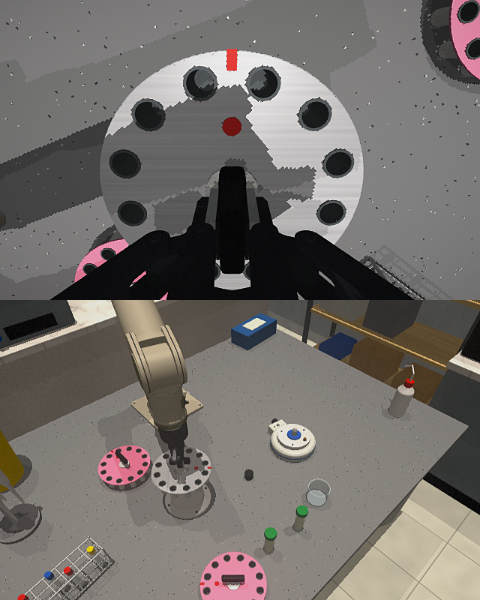

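The carousel is off the stand and hangs level in the grip; the wrist reads 5.8 N. The bystanders are untouched. Next is choosing a hover pose from which the wrist camera sees the drive.

```bash
python3 - <<'E'
from h import *
np.set_printoptions(precision=4,suppress=True)
o=manip.get_obs(); p=manip.camera("wrist"); M=np.array(p["mount"]);K=p["intrinsics"];print(M,K)
def proj(pos,ang,X):
    a=np.radians(ang); x=np.array([np.cos(a),np.sin(a),0]);y=np.array([0,0,-1.]);T=np.c_[x,y,np.cross(x,y)]
    c=np.linalg.inv(M)@np.r_[T.T@(np.array(X)-pos),1]; q=K@c[:3]; return q[:2]/q[2]
for pos,ang in [((.42,.06,.21),230.5),((.42,.06,.23),237),((.43,.04,.21),240),((.44,.0,.21),247),((.44,.03,.25),245)]:
    print(pos,ang,proj(pos,ang,(.53,.228,.096)),proj(pos,ang,(.573,.239,.073)),proj(pos,ang,(.51,.17,.06)))
hsv=cv2.cvtColor(p["pixels"],cv2.COLOR_RGB2HSV)
m=((hsv[...,0]<8)|(hsv[...,0]>172))&(hsv[...,1]>140)&(hsv[...,2]>70)
n,l,s,c=cv2.connectedComponentsWithStats(m.astype(np.uint8))
for i in range(1,n):
  if s[i,4]>40:
    d=dep(p,c[i],2); X=M[:3,:3]@(np.linalg.solve(K,[*c[i],1])*d)+M[:3,3]; print("red tool frame",c[i],s[i,4],X, "z-plane", )
E
```

```text
[[-0.0002  0.9451  0.3269 -0.0851]
 [ 0.0002 -0.3269  0.9451 -0.1262]
 [ 1.      0.0002 -0.0001  0.0001]
 [ 0.      0.      0.      1.    ]] [[349.0778   0.     309.4404]
 [  0.     349.0778 197.5279]
 [  0.       0.       1.    ]]
(0.42, 0.06, 0.21) 230.5 [ 268.9548 -146.2731] [ 316.7918 -201.3869] [308.6743 -10.0901]
(0.42, 0.06, 0.23) 237 [ 310.7012 -128.5697] [ 358.5499 -173.2139] [330.2099  -2.5095]
(0.43, 0.04, 0.21) 240 [ 295.495  -177.8081] [ 352.6108 -221.02  ] [315.6836 -27.4951]
(0.44, 0.0, 0.21) 247 [ 296.9742 -261.2824] [ 363.478  -290.9729] [306.4008 -82.6163]
(0.44, 0.03, 0.25) 245 [ 306.1192 -143.9079] [ 357.4929 -176.4876] [314.8554 -18.872 ]
red tool frame [308.698   78.8503] 394 [-0.0843  0.0356 -0.0003] z-plane
red tool frame [308.8735 168.1959] 490 [-0.0441  0.0351 -0.0002] z-plane
```

```bash
python3 - <<'E'
from h import *
np.set_printoptions(precision=4,suppress=True)
c0=np.array([.530,.228])
for n,box in [("top",(190,165,275,250)),("scene",(355,140,430,215))]:
    p=manip.camera(n); im=p["pixels"][:,:,::-1]
    for q,z in [("pin_top",.073),("spindle_top",.096),("turntable",.06)]:
        for x in manip.spot_point(p,q)[:2]:
            X=w(p,x["centre"],z=z); print(n,q,np.round(x["centre"],1),round(x["confidence"],2),X[:2],"ang",np.degrees(np.arctan2(*(X[:2]-c0)[::-1])),np.linalg.norm(X[:2]-c0))
    x0,y0,x1,y1=box; s=im[y0:y1,x0:x1].astype(float)
    wt=np.clip(s[...,2]-s[...,0]-18,0,None)  # red over blue
    v,u=np.mgrid[y0:y1,x0:x1]
    for y,x in zip(v.ravel(),u.ravel()):
        X=w(p,(x,y),z=.069)[:2]; r=np.linalg.norm(X-c0)
        if not .035<r<.055: wt[y-y0,x-x0]=0
    print(n,"wt",wt.sum(),(wt>0).sum()); uv=((wt*u).sum()/wt.sum(),(wt*v).sum()/wt.sum())
    for z in(.067,.073):
        X=w(p,uv,z=z)[:2];print("brass",np.round(uv,1),X,"ang",np.degrees(np.arctan2(*(X-c0)[::-1])),np.linalg.norm(X-c0))
    b=(s[...,0]-s[...,2]>50); print("blue ring centroid",w(p,(u[b].mean(),v[b].mean()),z=.065)[:2],b.sum())
    D=p["depth"]
    P=np.array([w(p,(x,y),d=D[y,x]) for x,y in zip(u.ravel(),v.ravel())])
    k=(P[:,2]>.053)&(P[:,2]<.067)&(np.hypot(*(P[:,:2]-c0).T)<.066); print("table",P[k].mean(0),(P[k].min(0)+P[k].max(0))/2)
    cv2.imwrite(f"pics/e_{n}.png",cv2.resize(im[y0:y1,x0:x1],(400,400),interpolation=cv2.INTER_CUBIC))
go([.53,.2278,.22],194)
E
```

```text
top pin_top [225.8 183.7] 0.71 [0.5721 0.2436] ang 20.302639393613156 0.04488675053972617
top spindle_top [230.5 195.9] 0.76 [0.5356 0.2256] ang -22.779035928857354 0.00610506014628044
top turntable [233.2 198.1] 0.69 [0.535 0.225] ang -31.21480415240071 0.005810015874495768
top wt 187.0 10
brass [227.9 183.6] [0.5735 0.2392] ang 14.472018195373936 0.044974960332483896
brass [227.9 183.6] [0.5725 0.2381] ang 13.3196956525281 0.04366308767772227
blue ring centroid [0.529 0.228] 218
table [0.5295 0.2281 0.0611] [0.5303 0.2296 0.06  ]
scene pin_top [406.4 182.7] 0.94 [0.5721 0.2384] ang 13.835686817768014 0.04334635167232973
scene spindle_top [390.3 171.5] 0.81 [0.5262 0.2192] ang -113.17100452166777 0.009575626061709372
scene turntable [392.7 179. ] 0.72 [0.5294 0.2319] ang 98.94718984251126 0.0039216194920691436
scene wt 1095.0 165
brass [401.7 180.7] [0.5548 0.2398] ang 25.35587561904062 0.027472314561646373
brass [401.7 180.7] [0.5581 0.2347] ang 13.473042993815707 0.02891824528818
blue ring centroid [0.5327 0.2234] 142
table [0.5323 0.2222 0.0608] [0.5292 0.2273 0.06  ]
offset [-0.3904 -0.0179 -0.2259] toolx -129.53 tilt [ 0.0018 -0.0025] pos [ 0.4559 -0.2171  0.2031] f [-0.1 -0.4 -4. ] j7 -0.3911888068195797
yaw 36.47
```

Call:
{"op": "move_arm", "data": {
  "increments": [
    {"offset": [-0.01,-0.01,-0.006],"yaw": 1,"jaw": 255},
    {"offset": [-0.03,-0.018,-0.018],"yaw": 3,"jaw": 255},
    {"offset": [-0.06,-0.018,-0.035],"yaw": 6,"jaw": 255},
    {"offset": [-0.093,-0.018,-0.054],"yaw": 9,"jaw": 255},
    {"offset": [-0.126,-0.018,-0.073],"yaw": 12,"jaw": 255},
    {"offset": [-0.159,-0.018,-0.092],"yaw": 15,"jaw": 255},
    {"offset": [-0.192,-0.018,-0.111],"yaw": 18,"jaw": 255},
    {"offset": [-0.225,-0.018,-0.13],"yaw": 21,"jaw": 255},
    {"offset": [-0.258,-0.018,-0.149],"yaw": 24,"jaw": 255},
    {"offset": [-0.29,-0.018,-0.168],"yaw": 27,"jaw": 255}
  ]
}}

```text
clock: 6.05
position: [0.5109, 0.1154, 0.2206]
ee_rot: [0.142, -0.691, 0.694, -0.143]
ft_force: [0.9, -1.1, -4.4]
grip_width: 0.149
```

```bash
python3 -c "
from h import *
go([.53,.228,.215],194)"
```

```text
offset [-0.0621  0.0053 -0.0959] toolx -156.69 tilt [ 0.0024 -0.0026] pos [0.5109 0.1154 0.2206] f [ 0.9 -1.1 -4.4] j7 -1.5855658036354636
yaw 9.31
```

Call:
{"op": "move_arm", "data": {
  "increments": [
    {"offset": [-0.02,0.002,-0.031],"yaw": 4,"jaw": 255},
    {"offset": [-0.038,0.005,-0.059],"yaw": 7,"jaw": 255},
    {"offset": [-0.052,0.005,-0.08],"yaw": 9.3,"jaw": 255},
    {"offset": [-0.06,0.005,-0.093],"yaw": 9.3,"jaw": 255},
    {"offset": [-0.062,0.012,-0.096],"yaw": 9.3,"jaw": 255},
    {"offset": [-0.062,0.022,-0.096],"yaw": 9.3,"jaw": 255},
    {"offset": [-0.062,0.034,-0.096],"yaw": 9.3,"jaw": 255},
    {"offset": [-0.062,0.038,-0.096],"yaw": 9.3,"jaw": 255},
    {"offset": [-0.062,0.038,-0.096],"yaw": 9.3,"jaw": 255}
  ]
}}

```text
clock: 6.8
position: [0.5294, 0.2258, 0.1804]
ee_rot: [0.086, -0.7, 0.703, -0.085]
ft_force: [-0.3, -0.5, -3.9]
grip_width: 0.148
```

```bash
python3 -c "
from h import *
go([.53,.228,.17],194)
s=manip.camera('scene');save(s,'f',(320,100,480,220),5)
t=manip.camera('top');D=t['depth']
v,u=np.mgrid[145:255,170:290]
P=np.array([w(t,(x,y),d=D[y,x]) for x,y in zip(u.ravel(),v.ravel())])
z=.182-.078+.041
k=(abs(P[:,2]-z)<.012);print(k.sum(),P[k].min(0),P[k].max(0),(P[k].min(0)+P[k].max(0))/2)
print(manip.get_obs()['torque'])
"
```

```text
offset [-0.0011  0.0103 -0.002 ] toolx -166.1 tilt [-0.0001 -0.0045] pos [0.5294 0.2258 0.1804] f [-0.3 -0.5 -3.9] j7 -2.0097064763104697
yaw -0.1
806 [0.48574002 0.13706291 0.13344931] [0.61851422 0.24534176 0.15292159] [0.55212712 0.19120233 0.14318545]
[0.0208217  0.04210428 0.03130394]
```

View pics/f.png

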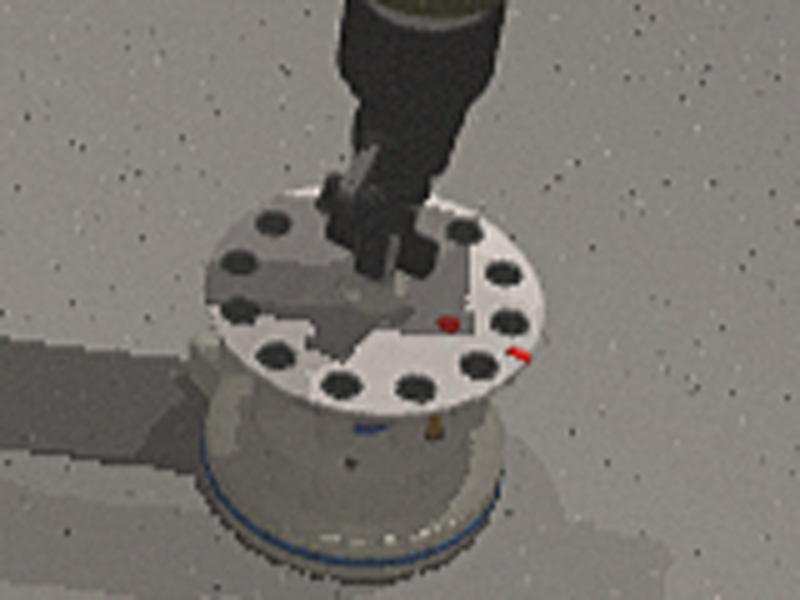

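The scene view shows the carousel above the drive, with the brass pin just visible at (434,427) under the rim and the red dot at (449,323). Lowering slowly onto the taper now.

Call:
{"op": "move_arm", "data": {
  "increments": [
    {"offset": [-0.0015,0.003,-0.0014],"yaw": 0,"jaw": 255},
    {"offset": [-0.0015,0.006,-0.0014],"yaw": 0,"jaw": 255},
    {"offset": [-0.0015,0.009,-0.0014],"yaw": 0,"jaw": 255},
    {"offset": [-0.0015,0.011,-0.0014],"yaw": 0,"jaw": 255},
    {"offset": [-0.0015,0.013,-0.0014],"yaw": 0,"jaw": 255},
    {"offset": [-0.0015,0.013,-0.0014],"yaw": 0,"jaw": 255},
    {"offset": [-0.0015,0.013,-0.0014],"yaw": 0,"jaw": 255}
  ]
}}

```text
clock: 7.48
position: [0.5312, 0.2286, 0.1692]
ee_rot: [0.085, -0.701, 0.703, -0.086]
ft_force: [0.4, 0.2, -3.9]
grip_width: 0.147
```

```bash
python3 -c "
from h import *
go([.5305,.2275,.163],194);print(manip.get_obs()['torque'])"
```

```text
offset [0.001  0.0062 0.0009] toolx -166.07 tilt [ 0.0021 -0.0031] pos [0.5312 0.2286 0.1692] f [ 0.4  0.2 -3.9] j7 -2.0198105177506154
yaw -0.07
[ 0.0076482  0.0382637 -0.0197617]
```

Call:
{"op": "move_arm", "data": {
  "increments": [
    {"offset": [0.001,0.0,0.001],"yaw": 0,"jaw": 255},
    {"offset": [0.001,0.001,0.001],"yaw": 0,"jaw": 255},
    {"offset": [0.001,0.0025,0.001],"yaw": 0,"jaw": 255},
    {"offset": [0.001,0.004,0.001],"yaw": 0,"jaw": 255},
    {"offset": [0.001,0.0055,0.001],"yaw": 0,"jaw": 255},
    {"offset": [0.001,0.0055,0.001],"yaw": 0,"jaw": 255},
    {"offset": [0.001,0.0055,0.001],"yaw": 0,"jaw": 255}
  ]
}}

```text
clock: 8.07
position: [0.5304, 0.2273, 0.1635]
ee_rot: [0.085, -0.701, 0.703, -0.086]
ft_force: [0.2, 0.5, -3.8]
grip_width: 0.153
```

```bash
python3 -c "
from h import *
go([.5305,.2275,.158],194);print(manip.get_obs()['torque'])"
```

```text
offset [-0.0001  0.0055 -0.0002] toolx -166.07 tilt [ 0.0018 -0.0032] pos [0.5304 0.2273 0.1635] f [ 0.2  0.5 -3.8] j7 -2.0208496926762582
yaw -0.07
[-0.00607003  0.04513252 -0.01023618]
```

Call:
{"op": "move_arm", "data": {
  "increments": [
    {"offset": [0,0.002,0],"yaw": 0,"jaw": 255},
    {"offset": [0,0.004,0],"yaw": 0,"jaw": 255},
    {"offset": [0,0.006,0],"yaw": 0,"jaw": 255},
    {"offset": [0,0.008,0],"yaw": 0,"jaw": 255},
    {"offset": [0,0.01,0],"yaw": 0,"jaw": 255},
    {"offset": [0,0.012,0],"yaw": 0,"jaw": 255},
    {"offset": [0,0.014,0],"yaw": 0,"jaw": 255},
    {"offset": [0,0.014,0],"yaw": 0,"jaw": 255},
    {"offset": [0,0.014,0],"yaw": 0,"jaw": 255}
  ]
}}

```text
clock: 8.82
position: [0.5304, 0.2273, 0.1494]
ee_rot: [0.085, -0.701, 0.703, -0.086]
ft_force: [-0.1, 0.9, -3.9]
grip_width: 0.149
```

```bash
python3 -c "
from h import *
go([.5304,.2273,.145],194);print(manip.get_obs()['torque'])"
```

```text
offset [ 0.      0.0044 -0.    ] toolx -166.06 tilt [ 0.0017 -0.0032] pos [0.5304 0.2273 0.1494] f [-0.1  0.9 -3.9] j7 -2.0291108290097073
yaw -0.06
[-0.00720494  0.00010816  0.00265486]
```

Call:
{"op": "move_arm", "data": {
  "increments": [
    {"offset": [0,0.0007,0],"yaw": 0,"jaw": 255},
    {"offset": [0,0.0014,0],"yaw": 0,"jaw": 255},
    {"offset": [0,0.0021,0],"yaw": 0,"jaw": 255},
    {"offset": [0,0.003,0],"yaw": 0,"jaw": 255},
    {"offset": [0,0.003,0],"yaw": 0,"jaw": 255},
    {"offset": [0,0.003,0],"yaw": 0,"jaw": 255}
  ]
}}

```text
clock: 9.32
position: [0.5304, 0.2272, 0.1463]
ee_rot: [0.085, -0.701, 0.703, -0.086]
ft_force: [0.1, -0.5, -4.3]
grip_width: 0.146
```

```bash
python3 -c "
from h import *
go([.5304,.2273,.142],194);print(manip.get_obs()['torque'])"
```

```text
offset [-0.      0.0043 -0.0001] toolx -166.07 tilt [ 0.0016 -0.0032] pos [0.5304 0.2272 0.1463] f [ 0.1 -0.5 -4.3] j7 -2.0309765220428515
yaw -0.07
[0.02076577 0.01313671 0.01230226]
```

No pin contact, so the slot is already over the pin. Continuing down to the seat.

Call:
{"op": "move_arm", "data": {
  "increments": [
    {"offset": [0,0.001,0],"yaw": 0,"jaw": 255},
    {"offset": [0,0.002,0],"yaw": 0,"jaw": 255},
    {"offset": [0,0.003,0],"yaw": 0,"jaw": 255},
    {"offset": [0,0.004,0],"yaw": 0,"jaw": 255},
    {"offset": [0,0.004,0],"yaw": 0,"jaw": 255},
    {"offset": [0,0.004,0],"yaw": 0,"jaw": 255}
  ]
}}

```text
clock: 9.82
position: [0.5305, 0.2274, 0.1429]
ee_rot: [0.085, -0.701, 0.703, -0.086]
ft_force: [-2.2, -1.9, 3.0]
grip_width: 0.152
```

```bash
python3 -c "
from h import *
go([.5304,.2273,.138],194);print(manip.get_obs()['torque'])"
```

```text
offset [0.0002 0.0049 0.    ] toolx -166.06 tilt [ 0.0021 -0.0032] pos [0.5305 0.2274 0.1429] f [-2.2 -1.9  3. ] j7 -2.033380087874883
yaw -0.06
[-0.35594324  0.55005785  0.01661817]
```

Contact comes at TCP z 0.143, exactly the seat height (8 mm below where the pin top would touch). Pressing gently.

Call:
{"op": "move_arm", "data": {
  "increments": [
    {"offset": [0,0.001,0],"yaw": 0,"jaw": 255},
    {"offset": [0,0.002,0],"yaw": 0,"jaw": 255},
    {"offset": [0,0.003,0],"yaw": 0,"jaw": 255},
    {"offset": [0,0.004,0],"yaw": 0,"jaw": 255},
    {"offset": [0,0.005,0],"yaw": 0,"jaw": 255},
    {"offset": [0,0.005,0],"yaw": 0,"jaw": 255},
    {"offset": [0,0.005,0],"yaw": 0,"jaw": 255}
  ]
}}

```text
clock: 10.4
position: [0.5307, 0.2274, 0.1385]
ee_rot: [0.085, -0.701, 0.703, -0.087]
ft_force: [-3.7, -2.0, 8.2]
grip_width: 0.145
```

```bash
python3 -c "
from h import *
go([.5304,.2273,.138],194);print(manip.get_obs()['torque'],manip.get_obs()['grip_width'])"
```

```text
offset [0.0003 0.0005 0.0001] toolx -166.07 tilt [ 0.0027 -0.0033] pos [0.5307 0.2274 0.1385] f [-3.7 -2.   8.2] j7 -2.036505219286309
yaw -0.07
[-0.59855876  1.0518713  -0.01941661] 0.145145822459338
```

Call:
{"op": "move_arm", "data": {
  "increments": [
    {"offset": [0.0005,0.001,0],"yaw": 0,"jaw": 255},
    {"offset": [0.0005,0.0015,0],"yaw": 0,"jaw": 255},
    {"offset": [0.0005,0.002,0],"yaw": 0,"jaw": 255},
    {"offset": [0.0005,0.002,0],"yaw": 0,"jaw": 255},
    {"offset": [0.0005,0.002,0],"yaw": 0,"jaw": 255}
  ]
}}

```text
clock: 10.82
position: [0.5305, 0.2274, 0.1382]
ee_rot: [0.084, -0.7, 0.703, -0.087]
ft_force: [-7.5, -4.6, 18.2]
grip_width: 0.15
```

```bash
python3 -c "
from h import *
go([.5304,.2273,.138],194);print(manip.get_obs()['torque'],manip.get_obs()['grip_width'])"
```

```text
offset [0.0002 0.0002 0.0001] toolx -166.07 tilt [ 0.004  -0.0037] pos [0.5305 0.2274 0.1382] f [-7.5 -4.6 18.2] j7 -2.0377292898554273
yaw -0.07
[-1.06860513  1.68131025  0.015582  ] 0.15003337132687866
```

Call:
{"op": "move_arm", "data": {
  "increments": [
    {"offset": [0.001,0.0017,0.0003],"yaw": 0,"jaw": 255},
    {"offset": [0.001,0.0017,0.0003],"yaw": 0,"jaw": 255},
    {"offset": [0.001,0.0017,0.0003],"yaw": 0,"jaw": 255},
    {"offset": [0.001,0.0017,0.0003],"yaw": 0,"jaw": 255}
  ]
}}

```text
clock: 11.15
position: [0.5304, 0.2274, 0.1382]
ee_rot: [0.084, -0.701, 0.703, -0.088]
ft_force: [-3.5, -3.0, 14.7]
grip_width: 0.147
```

```bash
python3 -c "
from h import *
go([.5304,.2273,.138],194);print(manip.get_obs()['torque'],manip.get_obs()['grip_width'])
s=manip.camera('scene');a=cv2.resize(s['pixels'][100:220,320:480,::-1],(800,600),interpolation=cv2.INTER_CUBIC)[:, :]
cv2.imwrite('pics/g.png',a)
o=manip.get_obs();print(o['ft_force'],o['position'],o['clock'])"
```

```text
offset [0.0001 0.0002 0.0001] toolx -166.08 tilt [ 0.0064 -0.0031] pos [0.5304 0.2274 0.1382] f [-3.5 -3.  14.7] j7 -2.038036101399992
yaw -0.08
[-0.65003357  1.12901244  0.00981104] 0.14695871926306525
[-3.47787123 -2.40974516 14.55432307] [0.53046761 0.22738444 0.13814583] 11.2
```

View pics/g.png

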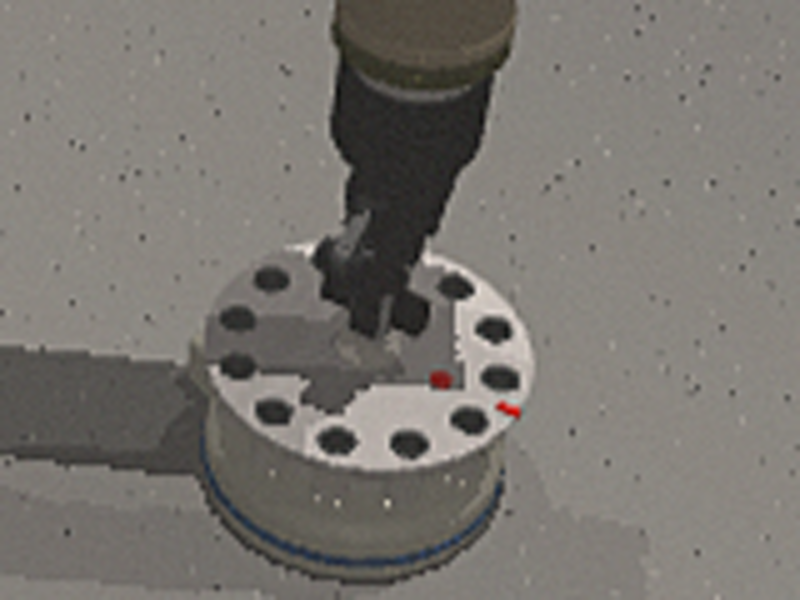

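The carousel sits level on the drive, red dot at (441,380), with no gap or pin showing under the rim. Handing in.

```bash
python3 -c "
from h import *
print(manip.hand_in()); o=manip.get_obs(); print(o['clock'],o['position'],o['ft_force'],o['grip_width'])"
```

```text
the job is handed in; nothing more can be done
None
the job is handed in; nothing more can be done
```

The steel carousel is on the drive, over the pin and pressed fully home. The gripper still holds the handle and keeps pressing, so you can tighten the clamp screw. I handed the job in at about 11.2 s of the 53 s allowed.

I pulled it off the stand, carried it to the drive and lowered it in small steps. The slot was already turned in line with the pin, so it dropped over without touching the pin top and no turning search was needed.

Last checks:
- **Seating:** the tool stopped at z 0.1382 m against a hard stop. That is the height worked out for the underside lying on the turntable, about 4.7 mm below where it first met the seat.
- **Press:** the wrist read 14.6 N upward. With the carousel's weight that is about 19 N on the seat, above the 14 N needed; the highest net wrist force I read was 18 N.
- **Grip:** the opening was 0.147, about 13 mm on the 14 mm bar. I set the squeeze to 70 N.
- **Level:** the tool was tilted about 0.007 rad.
- **View:** the last scene picture showed the carousel level, with no gap or pin visible under the rim.

Two things are less certain. A side load of about 4 N remained at the wrist; I had eased it from about 9 N. I also did not check the beaker, tubes and stopper in a picture after the final press. They looked untouched just after the lift, and the planned path passed clear of them.

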